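# Seat the medal nest centred on the engraving stand

## Robot

A 6-joint arm with a two-finger parallel gripper is mounted at the origin on the work surface. World frame = base frame: x ahead of the robot, y to its left, z up, the work surface at z = 0. Lengths are in m, angles in degrees, forces in N, time in s.
With the tool pointing down it reaches from about 0.35 to 0.875 m from the base axis. Payload 4.2 kg.
Tool frame: the origin (TCP) lies where the fingers leave the gripper's body, on its centre line; the fingertips stand 70 mm ahead of it and the grasp point (between the pads) lies 51 mm ahead of it; z points along the fingers, y is the direction in which the jaws open and shut (so a half turn about z gives the same grasp; the last joint's range is limited). The gripper opens to 87 mm and grips with 3 to 60 N. Pads are 19 mm wide; open, the fingers measure 117 mm over their backs; the gripper's body (75 mm by 190 mm) begins 51 mm behind the grasp point.
Start: joints at [78.701, 22.042, 0.453, 0, -68.411, -14.817], TCP at [0.275, 0.561, 0.292] pointing down, gripper open.
Joint ranges: [-179.83, 179.83], [-69.29, 118.12], [-61.27, 80.66], [-181.25, 117.63], [-171.15, -9.14], [-177.46, 177.46]. Speed limits (degrees/s): [159.86, 159.86, 180, 180, 180, 180].

## Interface

Orientations are given as a 3x3 rotation matrix whose columns are the frame's x, y, z axes.
In Python, from station import sense, capture, camera_model, finish_job gives the robot as it stands.
- The arm moves only by the shell command python3 -m inch 'ROWS'. ROWS is JSON, a list of rows, each an object with "hand": the closure, from 0 (fully open) to 1 (shut); "slide": the shift along the world's x, y, z in cm, a list of three; "yaw": the turn about the world's z in rad. A call has 1 to 10 rows; each row is the pose to reach, as a shift and turn from the pose commanded when the call began; what a row does not reach only later rows make up. A row lasts 1/8 s, in which the tool goes at most 62.5 mm and 10.7 degrees, less where a joint would pass 70% of its speed; a pose out of reach is approached as far as the arm can. A call with a gripper value outside its range is refused whole. The fingers move at their own pace and stop on an object; the grip force is fixed at half the most. Time passes only in rows, so rows that repeat a pose let the fingers close. It gives the time, the measured TCP pose, the force and the opening at its end, in the units of the state.
- sense(): the state, without advancing time (a new reading comes with each control period).
- capture(name): name is "scene" or "top" or "wrist"; returns the picture (400x640x3 uint8, blue, green, red); there is no depth.
- camera_model(name): a dict with "mtx" (3x3 intrinsics, pixels), "xyz" and "orientation" of the camera in the world; the wrist camera has in their place "tool_from_camera" (4x4, takes a point from camera to tool coordinates, whose origin is the TCP and whose axes are the flange's). Camera axes: x right, y up, looking along -z (the intrinsics and any distortion apply to the point x, -y, -z); pixel columns grow to the right and rows downward; lengths in m; the calibration is good to about 2 mm. The wrist camera is an equidistant fisheye: a pixel r from the principal point sees the ray r / f radians off the axis. A picture is of the moment at which its call begins: read the wrist's pose just before it. camera_model takes no time and is no camera call.
- finish_job(): hands the job in, once; it reports no verdict.
The state is a dict: "time_s": time; "joints": joint angles; "joint_velocities": joint speeds; "effort": joint torques, N m; "tcp_pos": TCP position; "ee_rot": TCP orientation; "wrist_force": force on the tool from outside, world axes, zero at the start; "moment": the same for the moment, N m; "gripper_width": opening from 0.0 (shut) to 1.0 (fully open).
Only numpy, scipy, OpenCV 4.12 (cv2) and the standard library are available. Lean on these libraries where they do the work, as an engineer would, in place of code of your own. Each camera call takes 0.05 s, during which the arm holds its last target. There are 200 camera calls.

## Task

Pick up the square aluminium nest with the round medal in its top, set it on the front of the engraving stand's small square table, slide it back under the sprung plunger and press it firmly home against the back stop, then press it sideways firmly home against the side stop, so that it ends squarely in the middle of the table with no edge overhanging, flat and let go. Press it on each stop with about 10 N over and above what the sliding takes, never with more than 15 N, and leave the other things on the bench where they are.

Things in the scene. Friction and masses are not known exactly. Their poses are not given: they have to be found in the camera images.
- nest: The nest: a loose square aluminium block 60 x 60 mm and 20 mm high, 0.14 to 0.28 kg, with a round brass medal (38 mm across, 1 mm proud, fixed) in the middle of its top. Origin: centre of its underside; z up; x and y along its sides. Any quarter turn of it will do.
- stand: The engraving stand, fixed. Origin on the bench under the centre of its small table, z up. Grey foot 12 mm high (x -60 to +90 mm, 110 mm wide), round pillar, and a square steel table 76 x 76 x 10 mm, its top 60 mm above the bench, sides along the stand's x and y. Open at the front (-x) and right (-y); the back stop is at +x, the side stop at +y.
- home (a point): Centre of the top of the stand's small table, axes as the stand's. With the nest's underside centred here 8 mm of the table shows along all four sides; seated on both stops the nest lies within 5 mm of this in x and in y, as the stops happen to be set.
- back_stop: Steel rail 60 mm wide behind the table, its front face 38 mm behind the table's centre, reaching 12 mm above the table. From it two stiff round buttons (10 mm across, at y = -20 and +20 mm, 7.5 mm above the table) stand out to the front by an equal length, set anywhere from 3 to 13 mm; the setting is not reported and must be felt. Its origin coincides with the stand's.
- side_stop: Steel rail 26 mm long beside the table's rear half (x = 4 to 30 mm), its inner face 38 mm to the +y side of the table's centre, reaching 12 mm above the table. One stiff round button (10 mm across, at x = 17 mm, 7.5 mm above the table) stands out of it to -y, set anywhere from 3 to 13 mm; the setting is not reported and must be felt. Its origin coincides with the stand's.
- bracket_end (a point): Middle of the front end of the stand's grey overhead arm, at its underside: 14 mm behind the table's centre, 38 mm above the table. The arm (30 mm wide, 12 mm thick) runs back to a post 62 mm behind the table's centre and carries the plunger, whose black cap ends 65 mm above the table.
- plunger (a joint): Lift of the sprung plunger in m, 0 at rest, at most 0.006. Its ball nose, 24 mm across, on the midline 17 mm behind the table's centre, hangs 18.8 mm above the table; it rides up 1.2 mm on the nest sliding in from the front and then presses it down with about 2.5 N. All is ground and oiled (friction about 0.15): riding up the ball takes a push of some 2 to 5 N, sliding on under it 1 to 3 N, before a stop is felt.
- gift_box: White gift box 130 x 130 x 40 mm; origin under its centre. A bystander.
- bench_block: Plain square steel block 50 x 50 x 18 mm, smaller than the nest and without a medal; origin under its centre. A bystander.
- hammer: Hammer lying along its x, about 300 mm long. A bystander.
- blank_a: Loose brass disc 28 mm across, 4 mm thick; origin under its centre. A bystander.
- blank_b: Loose brass disc as blank_a. A bystander.
- cuff: Plain steel bangle 62 mm across, 14 mm high, lying flat; origin under its centre. A bystander.
- jar: Small amber jar with a lid, 52 mm across, 60 mm high; origin under its centre. A bystander.
Things that resemble listed ones, but are neither listed nor needed, are in the scene too. What is shaped like the nest but red is not meant.

How it is judged (in metres and radians):
On the way, in this order (a step that is already met when the one before it is completed fails the run):
1. the nest stands flat on the small table, pressed against the back stop with at least 5 N (contact force between nest and back_stop above 5 N and z of nest in the frame of home between -0.002 and 0.002 m), for 0.2 s.
2. the nest, still flat on the table, is pressed against the side stop with at least 5 N (contact force between nest and side_stop above 5 N and z of nest in the frame of home between -0.002 and 0.002 m), for 0.2 s.
At the end, for the whole second after the job is handed in: The nest rests flat on the small table with no edge overhanging: its centre within 6.5 mm of the table's centre in both directions (the table is 8 mm wider on each side), its sides within 0.04 rad of the table's (any quarter turn), still, and let go (x of nest in the frame of home between -0.0065 and 0.0065 m and y of nest in the frame of home between -0.0065 and 0.0065 m and z of nest in the frame of home between -0.002 and 0.002 m and (angle between the x axis of nest and the x axis of home, either way round below 0.04 rad or angle between the x axis of nest and the y axis of home, either way round below 0.04 rad) and angle between nest's own z axis and vertical below 0.03 rad and linear speed of nest below 0.01 m/s and contact force between nest and the fingers below 0.1 N); the robot touches nothing.
It fails at once if the nest is forced against the back stop with more than 15 N (contact force between nest and back_stop above 15 N).
It fails at once if the nest is forced against the side stop with more than 15 N (contact force between nest and side_stop above 15 N).
It fails at once if a bystander is moved more than 20 mm (distance of any of gift_box, bench_block, hammer, blank_a, blank_b, cuff, jar from where it was at the start of the episode above 0.02 m).
It also fails if it takes over 72 s, if anything falls off the work surface, if the arm or the gripper's body presses on something with over 40 N, if the wrist force passes 120 N, or if a joint passes its speed limit or range.

## Working session

There is one attempt and no reset: what is moved stays moved. The work goes in short steps, Python scripts to look and compute and a shell command to move; the robot and the scene stay as the last step left them, time stands still between calls to the robot, and variables do not carry over. Pictures are saved under pics/ and viewed, about 8 in all and at most 12, crops included, and the job is handed in when it is done.

```bash
ls; mkdir -p pics; python3 - <<'E'
from station import *
import cv2,numpy as np
s=sense();print({k:np.round(v,3).tolist() for k,v in s.items()})
for n in("scene","top"):
    cv2.imwrite(f"pics/{n}0.png",capture(n))
for n in("scene","top","wrist"):
    print(n,{k:(np.round(v,4).tolist() if not isinstance(v,str) else v) for k,v in camera_model(n).items()})
E
```

```text
pics
{'time_s': 0.0, 'joints': [78.701, 22.091, 0.381, -0.029, -68.412, -14.817], 'joint_velocities': [-0.045, -0.021, -0.022, -0.003, 0.085, -0.086], 'effort': [-0.0, -39.067, 18.741, 4.22, 0.011, -0.0], 'tcp_pos': [0.275, 0.561, 0.291], 'ee_rot': [[0.898, -0.44, -0.001], [-0.44, -0.898, -0.002], [0.0, 0.002, -1.0]], 'wrist_force': [0.09, 0.479, 0.627], 'moment': [-0.027, 0.069, 0.016], 'gripper_width': 0.996}
scene {'mtx': [[389.6131, 0.0, 319.1727], [0.0, 389.6131, 200.599], [0.0, 0.0, 1.0]], 'xyz': [0.9413, -0.3664, 0.8239], 'orientation': [[0.6956, -0.582, 0.4212], [0.7183, 0.5766, -0.3894], [-0.0162, 0.5734, 0.8191]]}
top {'mtx': [[425.3926, 0.0, 311.0975], [0.0, 425.3926, 202.3836], [0.0, 0.0, 1.0]], 'xyz': [0.4967, -0.0175, 1.3706], 'orientation': [[-0.004, 0.9978, -0.0661], [-0.9999, -0.0051, -0.0155], [-0.0158, 0.0661, 0.9977]]}
wrist {'mtx': [[309.7069, 0.0, 326.2293], [0.0, 309.7069, 202.5126], [0.0, 0.0, 1.0]], 'tool_from_camera': [[0.0003, 0.9521, 0.3058, 0.084], [1.0, -0.0002, -0.0003, 0.0], [-0.0002, 0.3058, -0.9521, -0.0922], [0.0, 0.0, 0.0, 1.0]]}
```

View pics/top0.png

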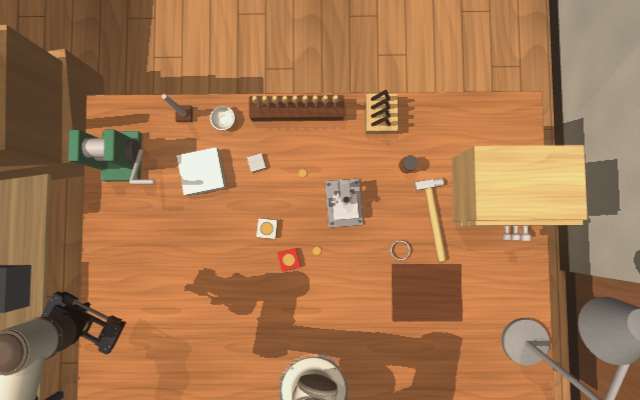

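View pics/scene0.png

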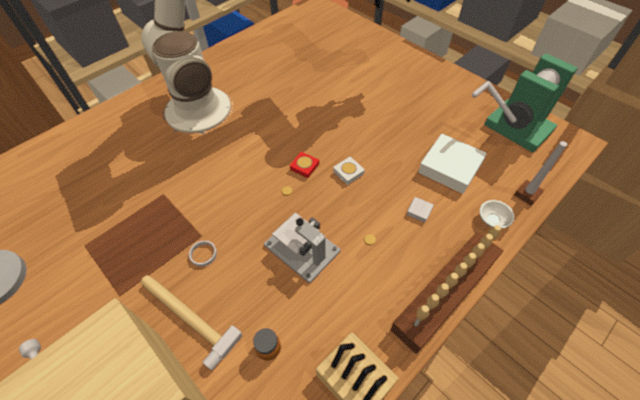

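Candidates in the top view: the silver block with a medal at (267,228), the red lookalike at (289,260), and the plain bench block at (257,162). I choose (267,228). Next is a close crop of the nest and the stand.

```bash
cat > h.py <<'E'
import numpy as np,cv2
from station import *
def ray(n,u,v):
    c=camera_model(n);K=np.array(c["mtx"]);R=np.array(c["orientation"])
    d=np.array([(u-K[0,2])/K[0,0],-(v-K[1,2])/K[1,1],-1]);return np.array(c["xyz"]),R@d
def onz(n,u,v,z):
    o,d=ray(n,u,v);return o+d*(z-o[2])/d[2]
def wray(u,v,s):
    c=camera_model("wrist");K=np.array(c["mtx"]);T=np.array(c["tool_from_camera"])
    x=np.array([u-K[0,2],v-K[1,2]]);r=np.hypot(*x);t=r/K[0,0]
    d=np.array([np.sin(t)*x[0]/r,-np.sin(t)*x[1]/r,-np.cos(t)])
    R=np.array(s["ee_rot"]);return np.array(s["tcp_pos"])+R@T[:3,3],R@T[:3,:3]@d
def wonz(u,v,z,s):
    o,d=wray(u,v,s);return o+d*(z-o[2])/d[2]
E
python3 - <<'E'
from h import *
t=cv2.imread("pics/top0.png");s=cv2.imread("pics/scene0.png")
a=cv2.resize(t[150:280,240:370],(520,520)[::1],interpolation=cv2.INTER_CUBIC)
b=cv2.resize(s[205:285,260:345],None,fx=3.2,fy=3.2,interpolation=cv2.INTER_CUBIC)
c=np.zeros((520,520+b.shape[1],3),np.uint8);c[:,:520]=a;c[:b.shape[0],520:]=b
cv2.imwrite("pics/c1.png",c)
for p in[(267,228,.02),(289,260,.02),(345,203,.012),(345,203,.06)]:print(p,onz("top",*p).round(3))
E
```

```text
(267, 228, 0.02) [0.505 0.144 0.02 ]
(289, 260, 0.02) [0.404 0.074 0.02 ]
(345, 203, 0.012) [ 0.584 -0.105  0.012]
(345, 203, 0.06) [ 0.581 -0.102  0.06 ]
```

View pics/c1.png

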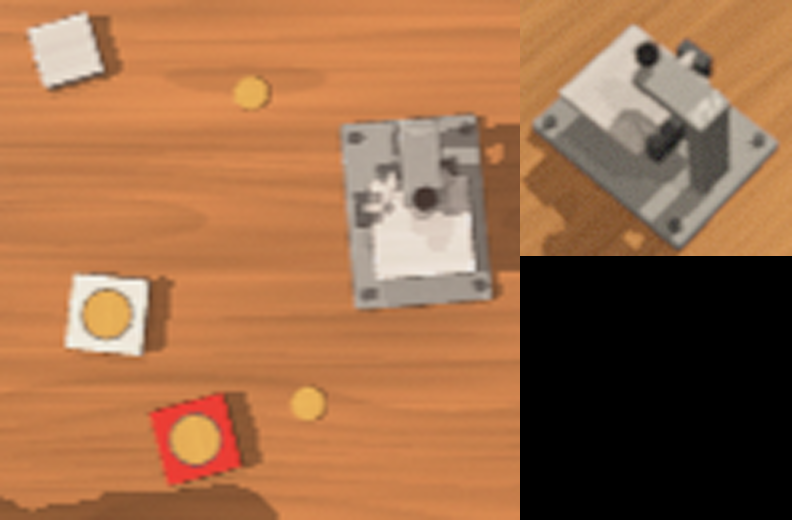

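The crop confirms the silver nest with the medal at crop (107,314). The stand's post is at +x, its open front faces the robot, and the side stop is on the image's left (+y).

```bash
python3 - <<'E'
from h import *
t=cv2.imread("pics/top0.png")
P=lambda u,v,z:onz("top",240+(u+.5)/4-.5,150+(v+.5)/4-.5,z)[:2]
f=np.array([P(*p,.012) for p in[(342,125),(475,116),(492,299),(357,308)]]) # BL,BR,FR,FL
print("foot",f.round(4))
ax=f[0]+f[1]-f[2]-f[3];ay=f[0]+f[3]-f[1]-f[2]
print("yaw",np.degrees(np.arctan2(ax[1],ax[0])),np.degrees(np.arctan2(-ay[0],ay[1])),"size",np.linalg.norm(ax)/2,np.linalg.norm(ay)/2)
y=np.arctan2(ax[1],ax[0]);X=np.array([np.cos(y),np.sin(y)])
print("origin",f.mean(0)-.015*X)
tf=np.array([P(374,278,.06),P(475,270,.06)]);print("table",tf.round(4),"origin",tf.mean(0)+.038*X)
hsv=cv2.cvtColor(t,cv2.COLOR_BGR2HSV)
m=np.zeros(t.shape[:2],np.uint8);r=(slice(212,245),slice(250,284));
m[r]=(((hsv[r][...,1]<70)&(hsv[r][...,2]>150))*255)
c=max(cv2.findContours(m,0,1)[0],key=cv2.contourArea)
q=np.array([onz("top",u,v,.02)[:2] for u,v in cv2.boxPoints(cv2.minAreaRect(c))])
e=q[1]-q[0];print("nest",q.mean(0),np.degrees(np.arctan2(e[1],e[0]))%90,np.linalg.norm(e),np.linalg.norm(q[2]-q[1]))
s=sense();R=np.array(s["ee_rot"]);print("tool x yaw",np.degrees(np.arctan2(R[1,0],R[0,0])))
E
```

```text
foot [[ 0.6557 -0.0418]
 [ 0.6624 -0.1484]
 [ 0.5158 -0.1602]
 [ 0.5091 -0.0528]]
yaw 4.4608654687319715 3.5635532980546314 size 0.14708805435845299 0.10725532670985143
origin [ 0.57077229 -0.10195891]
table [[ 0.5316 -0.0648]
 [ 0.5374 -0.1424]] origin [ 0.57239333 -0.10063793]
nest [0.50503058 0.14596616] 83.88371400245803 0.05878311064835146 0.06124309225142073
tool x yaw -26.126882322921745
```

```bash
python3 -m inch '[{"hand":0,"slide":[5,-10,0],"yaw":0.1},{"hand":0,"slide":[10,-20,-3],"yaw":0.2},{"hand":0,"slide":[23,-41.5,-9],"yaw":0.35},{"hand":0,"slide":[23,-41.5,-9],"yaw":0.35},{"hand":0,"slide":[23,-41.5,-9],"yaw":0.35},{"hand":0,"slide":[23,-41.5,-9],"yaw":0.35},{"hand":0,"slide":[23,-41.5,-9],"yaw":0.35},{"hand":0,"slide":[23,-41.5,-9],"yaw":0.35},{"hand":0,"slide":[23,-41.5,-9],"yaw":0.35},{"hand":0,"slide":[23,-41.5,-9],"yaw":0.35}]'
python3 - <<'E'
from h import *
s=sense();im=capture("wrist");cv2.imwrite("pics/w1.png",im);print(s["tcp_pos"],s["wrist_force"],s["ee_rot"])
hsv=cv2.cvtColor(im,cv2.COLOR_BGR2HSV)
m=((hsv[...,1]<60)&(hsv[...,2]>150)).astype(np.uint8)*255
for c in cv2.findContours(m,0,1)[0]:
    if cv2.contourArea(c)<1500:continue
    b=cv2.boxPoints(cv2.minAreaRect(c));q=np.array([wonz(u,v,.02,s)[:2] for u,v in b]);e=q[1]-q[0]
    print(cv2.contourArea(c),b.mean(0),q.mean(0),np.degrees(np.arctan2(e[1],e[0]))%90,np.linalg.norm(e),np.linalg.norm(q[2]-q[1]))
E
```

```text
time_s: 1.35
tcp_pos: [0.505, 0.1462, 0.2021]
ee_rot: [[0.994, -0.106, -0.0], [-0.106, -0.994, -0.0], [-0.0, 0.0, -1.0]]
wrist_force: [0.6, -0.2, 0.1]
gripper_width: 1.0
[0.50500772 0.14616502 0.20207904] [ 0.58557486 -0.20898071  0.07879182] [[ 9.94361035e-01 -1.06047190e-01 -3.53277164e-04]
 [-1.06047238e-01 -9.94361086e-01 -1.20389843e-04]
 [-3.38518060e-04  1.57175036e-04 -9.99999930e-01]]
3771.0 [325.5 198. ] [0.50452742 0.14698994] 83.91858084268831 0.058804999742745466 0.05855052810034243
5951.0 [549.39233  95.13846] [ 0.59491833 -0.11213205] 12.750977828202366 0.1413156189664301 0.159439532497778
9919.5 [103.07257   60.611504] [0.68978546 0.37670225] 77.11717369162155 0.16717847972026612 0.1412079662652873
```

View pics/w1.png

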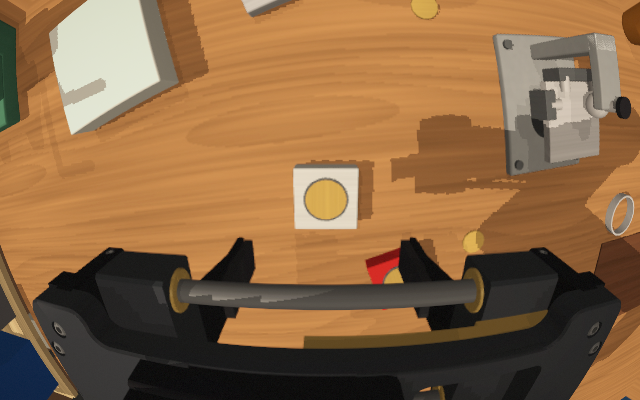

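The wrist view shows the nest square between the fingers, medal at (326,199), and the red lookalike clear to the side. Descend and grip.

```bash
python3 -m inch '[{"hand":0,"slide":[0,0.07,-5],"yaw":0},{"hand":0,"slide":[0,0.07,-10],"yaw":0},{"hand":0,"slide":[0,0.07,-12.5],"yaw":0},{"hand":0,"slide":[0,0.07,-12.7],"yaw":0},{"hand":0.4,"slide":[0,0.07,-12.7],"yaw":0},{"hand":0.4,"slide":[0,0.07,-12.7],"yaw":0},{"hand":0.4,"slide":[0,0.07,-12.7],"yaw":0},{"hand":0.4,"slide":[0,0.07,-12.7],"yaw":0},{"hand":0.4,"slide":[0,0.07,-12.7],"yaw":0},{"hand":0.4,"slide":[0,0.07,-12.7],"yaw":0}]'
```

```text
time_s: 2.65
tcp_pos: [0.5054, 0.147, 0.0761]
ee_rot: [[0.994, -0.105, 0.001], [-0.105, -0.994, 0.001], [0.001, -0.001, -1.0]]
wrist_force: [-1.7, 0.5, 6.1]
gripper_width: 0.684
```

```bash
python3 -m inch '[{"hand":0.4,"slide":[0,0,5],"yaw":0},{"hand":0.4,"slide":[0,0,10],"yaw":0},{"hand":0.4,"slide":[0,-5,14.4],"yaw":0.05},{"hand":0.4,"slide":[-1,-10,14.4],"yaw":0.1},{"hand":0.4,"slide":[-2,-15,14.4],"yaw":0.176},{"hand":0.4,"slide":[-2.4,-20,14.4],"yaw":0.176},{"hand":0.4,"slide":[-2.4,-24,14.4],"yaw":0.176},{"hand":0.4,"slide":[-2.4,-25.5,14.4],"yaw":0.176},{"hand":0.4,"slide":[-2.4,-25.5,14.4],"yaw":0.176},{"hand":0.4,"slide":[-2.4,-25.5,14.4],"yaw":0.176}]'
python3 - <<'E'
from h import *
s=sense();im=capture("wrist");np.save("s2.npy",s,allow_pickle=True);cv2.imwrite("pics/w2f.png",im)
cv2.imwrite("pics/w2.png",cv2.resize(im[0:300,120:520],None,fx=2,fy=2,interpolation=cv2.INTER_CUBIC));print(s["tcp_pos"],s["wrist_force"],s["gripper_width"])
E
```

```text
time_s: 3.9
tcp_pos: [0.481, -0.1074, 0.2189]
ee_rot: [[0.997, 0.071, -0.001], [0.071, -0.997, 0.0], [-0.001, -0.0, -1.0]]
wrist_force: [-0.4, 0.3, -2.5]
gripper_width: 0.69
[ 0.48102777 -0.10738965  0.21893784] [-0.39992552  0.25619629 -2.46830269] 0.6903136739624856
```

View pics/w2.png

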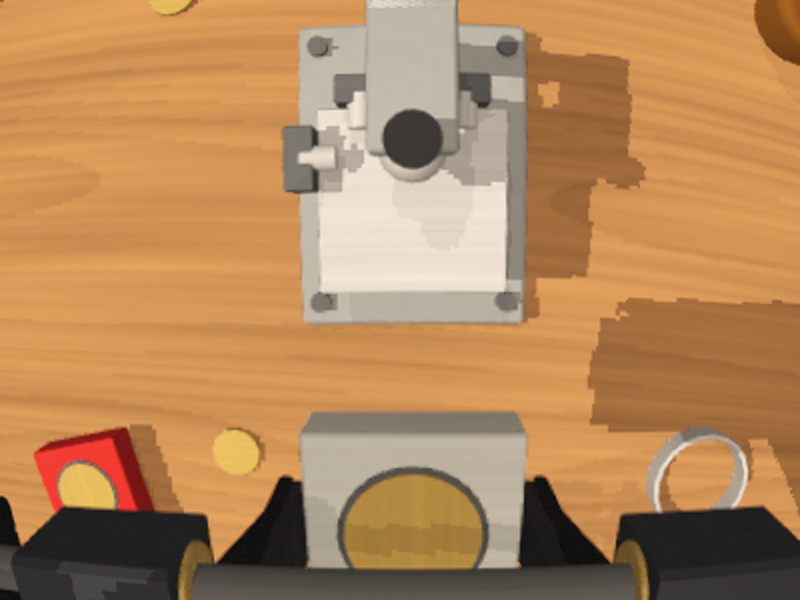

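```bash
python3 - <<'E'
from h import *
s=np.load("s2.npy",allow_pickle=True).item()
P=lambda u,v,z:wonz(120+(u+.5)/2-.5,(v+.5)/2-.5,z,s)[:2]
for n,pts,z,off in(("table",[(319,108),(507,108),(507,291),(320,292)],.06,0),("foot",[(300,30),(526,27),(525,322),(303,322)],.012,.015)):
    f=np.array([P(*p,z) for p in pts]);ax=f[0]+f[1]-f[2]-f[3];ay=f[0]+f[3]-f[1]-f[2]
    y=np.arctan2(ax[1],ax[0]);X=np.array([np.cos(y),np.sin(y)])
    print(n,"origin",f.mean(0)-off*X,"yaw",np.degrees(y),np.degrees(np.arctan2(-ay[0],ay[1])),np.linalg.norm(ax)/2,np.linalg.norm(ay)/2)
    if n=="table":fr=(f[2]+f[3])/2;print("front-based",fr+.038*X)
for z,pp in((.1628,[(302,433),(525,433)]),(.1428,[(308,412),(520,412)])):
    q=np.array([P(*p,z) for p in pp]);e=q[0]-q[1];print("nest back edge mid",q.mean(0),"yaw",np.degrees(np.arctan2(-e[0],e[1])),np.linalg.norm(e))
R=np.array(s["ee_rot"]);print("tool yaw",np.degrees(np.arctan2(R[1,0],R[0,0])),s["tcp_pos"])
E
```

```text
table origin [ 0.57091703 -0.10083866] yaw 4.231374642344712 4.238140370135287 0.07551469455059659 0.07572350090054462
front-based [ 0.57115902 -0.10082076]
foot origin [ 0.57035075 -0.10106557] yaw 4.2701647761786194 4.503045076112254 0.14660034785580514 0.10903546208017627
nest back edge mid [ 0.50992932 -0.1052629 ] yaw 4.0869760064170775 0.05754957310468796
nest back edge mid [ 0.50898803 -0.10548478] yaw 4.086770068141399 0.06130060043923511
tool yaw 4.060409565264799 [ 0.48102777 -0.10738965  0.21893784]
```

The wrist view shows the stand's table at crop (319–507, 108–292) and the held nest square in front of it. Stand origin is (0.571, -0.101), yaw 4.24°. Next I lower the nest onto the front of the table.

```bash
python3 -m inch '[{"hand":0.4,"slide":[3,-0.2,0],"yaw":0.003},{"hand":0.4,"slide":[5.4,-0.37,-2],"yaw":0.003},{"hand":0.4,"slide":[5.4,-0.37,-5],"yaw":0.003},{"hand":0.4,"slide":[5.4,-0.37,-7.6],"yaw":0.003},{"hand":0.4,"slide":[5.4,-0.37,-7.6],"yaw":0.003},{"hand":0.4,"slide":[6.0,-0.33,-7.6],"yaw":0.003},{"hand":0.4,"slide":[6.4,-0.3,-7.6],"yaw":0.003},{"hand":0.4,"slide":[6.4,-0.3,-7.9],"yaw":0.003},{"hand":0.4,"slide":[6.4,-0.3,-8.1],"yaw":0.003},{"hand":0.4,"slide":[6.4,-0.3,-8.1],"yaw":0.003}]'
python3 -m inch '[{"hand":0.4,"slide":[0,0,-0.05],"yaw":0},{"hand":0.4,"slide":[0,0,-0.1],"yaw":0},{"hand":0.4,"slide":[0,0,-0.1],"yaw":0}]'
```

```text
time_s: 5.2
tcp_pos: [0.5448, -0.1112, 0.1381]
ee_rot: [[0.997, 0.073, -0.0], [0.073, -0.997, 0.0], [-0.0, -0.0, -1.0]]
wrist_force: [-0.2, -0.1, -2.2]
gripper_width: 0.686
time_s: 5.58
tcp_pos: [0.545, -0.1111, 0.1372]
ee_rot: [[0.997, 0.073, -0.0], [0.073, -0.997, 0.0], [-0.0, -0.0, -1.0]]
wrist_force: [0.4, -0.3, -2.2]
gripper_width: 0.687
```

```bash
python3 -m inch '[{"hand":0.4,"slide":[0,0,-0.05],"yaw":0},{"hand":0.4,"slide":[0,0,-0.1],"yaw":0},{"hand":0.4,"slide":[0,0,-0.1],"yaw":0}]'
python3 -m inch '[{"hand":0.4,"slide":[0,0,-0.03],"yaw":0},{"hand":0.4,"slide":[0,0,-0.06],"yaw":0},{"hand":0.4,"slide":[0,0,-0.06],"yaw":0}]'
```

```text
time_s: 5.95
tcp_pos: [0.5451, -0.1111, 0.1362]
ee_rot: [[0.997, 0.073, 0.0], [0.073, -0.997, -0.0], [0.0, 0.0, -1.0]]
wrist_force: [0.2, 0.2, -2.3]
gripper_width: 0.685
time_s: 6.32
tcp_pos: [0.5452, -0.1111, 0.1362]
ee_rot: [[0.997, 0.073, 0.001], [0.073, -0.997, -0.0], [0.001, 0.0, -1.0]]
wrist_force: [-1.8, 0.2, 2.7]
gripper_width: 0.687
```

Contact with the table felt. Release, lift, move to the front, close the fingers and descend, then look.

```bash
python3 -m inch '[{"hand":0.2,"slide":[0,0,0.05],"yaw":0},{"hand":0,"slide":[0,0,0.05],"yaw":0},{"hand":0,"slide":[0,0,0.05],"yaw":0},{"hand":0,"slide":[0,0,2],"yaw":0},{"hand":0,"slide":[0,0,4.5],"yaw":0},{"hand":1,"slide":[-4.62,0.16,4.5],"yaw":0},{"hand":1,"slide":[-4.62,0.16,4.5],"yaw":0},{"hand":1,"slide":[-4.62,0.16,4.5],"yaw":0},{"hand":1,"slide":[-4.62,0.16,4.5],"yaw":0},{"hand":1,"slide":[-4.62,0.16,4.5],"yaw":0}]'
python3 - <<'E'
from h import *
s=sense();im=capture("wrist");np.save("s3.npy",s,allow_pickle=True)
cv2.imwrite("pics/w3.png",cv2.resize(im[60:360,120:520],None,fx=2,fy=2,interpolation=cv2.INTER_CUBIC));print(s["tcp_pos"],s["wrist_force"],s["gripper_width"])
E
```

```text
time_s: 7.58
tcp_pos: [0.4995, -0.1095, 0.1804]
ee_rot: [[0.997, 0.073, -0.0], [0.073, -0.997, -0.0], [-0.0, 0.0, -1.0]]
wrist_force: [0.1, 0.2, 0.4]
gripper_width: 0.515
[ 0.49946889 -0.10949228  0.1803919 ] [0.06448534 0.17802236 0.43643399] 0.5153602300312353
```

View pics/w3.png

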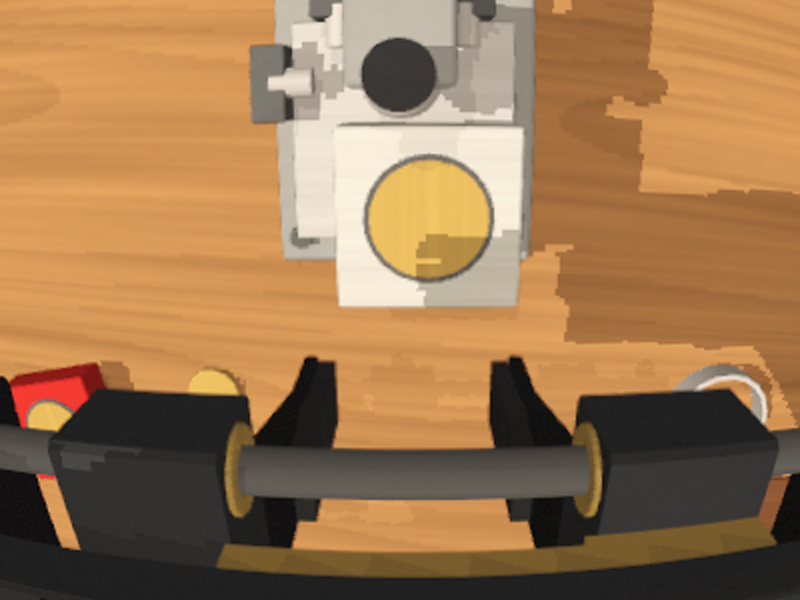

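The nest sits flat on the front of the table, medal at (429,218), to the right of the midline as intended.

```bash
python3 -m inch '[{"hand":1,"slide":[0,0,-1],"yaw":0},{"hand":1,"slide":[0,0,-1],"yaw":0},{"hand":1,"slide":[0,0,-1],"yaw":0},{"hand":1,"slide":[0,0,-1],"yaw":0},{"hand":1,"slide":[0,0,-3],"yaw":0},{"hand":1,"slide":[0,0,-4.3],"yaw":0},{"hand":1,"slide":[0,0,-4.3],"yaw":0},{"hand":1,"slide":[0,0,-4.3],"yaw":0},{"hand":1,"slide":[0,0,-4.3],"yaw":0}]'
python3 - <<'E'
from h import *
s=np.load("s3.npy",allow_pickle=True).item()
P=lambda u,v,z:wonz(120+(u+.5)/2-.5,60+(v+.5)/2-.5,z,s)[:2]
O=np.array([.571,-.1009]);a=np.radians(4.24);X=np.array([np.cos(a),np.sin(a)]);Y=np.array([-X[1],X[0]])
F=lambda p:((p-O)@X*1000,(p-O)@Y*1000)
print("medal",F(P(429,218,.081)))
for p in[(336,125),(523,126),(518,305),(341,306)]:print(F(P(*p,.08)))
q=sense();print("tool",F(np.array(q["tcp_pos"][:2])),q["wrist_force"],q["gripper_width"])
E
```

```text
time_s: 8.75
tcp_pos: [0.4993, -0.1095, 0.1383]
ee_rot: [[0.997, 0.073, 0.001], [0.073, -0.997, 0.0], [0.001, 0.0, -1.0]]
wrist_force: [0.6, 0.3, -0.8]
gripper_width: 0.0
medal (np.float64(-27.08305412273596), np.float64(-8.165952904967266))
(np.float64(2.412659530953894), np.float64(20.67679955978892))
(np.float64(2.3396816918279137), np.float64(-37.34440148257829))
(np.float64(-56.58069094604031), np.float64(-38.09273074891353))
(np.float64(-56.87083215091015), np.float64(20.767011806766803))
tool (np.float64(-72.14297623121888), np.float64(-3.2683184667097804)) [ 0.58416342  0.33667446 -0.80663599] 0.0003853951908470121
```

```bash
python3 -m inch '[{"hand":1,"slide":[0.3,0.022,0],"yaw":0},{"hand":1,"slide":[0.6,0.044,0],"yaw":0},{"hand":1,"slide":[0.8,0.059,0],"yaw":0},{"hand":1,"slide":[1.0,0.074,0],"yaw":0},{"hand":1,"slide":[1.2,0.089,0],"yaw":0}]'
python3 -m inch '[{"hand":1,"slide":[0.2,0.015,0],"yaw":0},{"hand":1,"slide":[0.4,0.03,0],"yaw":0},{"hand":1,"slide":[0.6,0.044,0],"yaw":0},{"hand":1,"slide":[0.8,0.059,0],"yaw":0},{"hand":1,"slide":[1.0,0.074,0],"yaw":0}]'
```

```text
time_s: 9.38
tcp_pos: [0.5109, -0.1086, 0.1376]
ee_rot: [[0.997, 0.073, -0.0], [0.073, -0.997, -0.0], [-0.0, -0.0, -1.0]]
wrist_force: [-1.4, -0.0, 0.8]
gripper_width: 0.001
time_s: 10.0
tcp_pos: [0.521, -0.1079, 0.1374]
ee_rot: [[0.997, 0.073, -0.0], [0.073, -0.997, 0.0], [-0.0, -0.0, -1.0]]
wrist_force: [-2.8, -0.4, 0.6]
gripper_width: 0.007
```

```bash
python3 -m inch '[{"hand":1,"slide":[0.1,0.007,0],"yaw":0},{"hand":1,"slide":[0.2,0.015,0],"yaw":0},{"hand":1,"slide":[0.3,0.022,0],"yaw":0}]'
python3 -m inch '[{"hand":1,"slide":[0.05,0.004,0],"yaw":0},{"hand":1,"slide":[0.1,0.007,0],"yaw":0},{"hand":1,"slide":[0.15,0.011,0],"yaw":0}]'
```

```text
time_s: 10.38
tcp_pos: [0.5239, -0.1076, 0.1375]
ee_rot: [[0.997, 0.073, -0.0], [0.073, -0.997, 0.0], [-0.0, -0.0, -1.0]]
wrist_force: [-2.0, -0.1, -0.8]
gripper_width: 0.005
time_s: 10.75
tcp_pos: [0.5254, -0.1076, 0.1376]
ee_rot: [[0.997, 0.073, -0.0], [0.073, -0.997, -0.0], [-0.0, 0.0, -1.0]]
wrist_force: [-1.9, -0.3, -1.3]
gripper_width: 0.003
```

```bash
python3 -m inch '[{"hand":1,"slide":[0.05,0.004,0],"yaw":0},{"hand":1,"slide":[0.1,0.007,0],"yaw":0}]'
```

```text
time_s: 11.0
tcp_pos: [0.5264, -0.1075, 0.1376]
ee_rot: [[0.997, 0.073, -0.0], [0.073, -0.997, 0.0], [-0.0, -0.0, -1.0]]
wrist_force: [-2.3, -0.6, -2.2]
gripper_width: 0.006
```

```bash
python3 -m inch '[{"hand":1,"slide":[0.05,0.004,0],"yaw":0},{"hand":1,"slide":[0.1,0.007,0],"yaw":0}]'; python3 -m inch '[{"hand":1,"slide":[0.05,0.004,0],"yaw":0},{"hand":1,"slide":[0.1,0.007,0],"yaw":0}]'
```

```text
time_s: 11.25
tcp_pos: [0.5274, -0.1074, 0.1376]
ee_rot: [[0.997, 0.073, 0.0], [0.073, -0.997, 0.0], [0.0, -0.0, -1.0]]
wrist_force: [-2.0, -0.0, -1.8]
gripper_width: 0.008
time_s: 11.5
tcp_pos: [0.5284, -0.1073, 0.1376]
ee_rot: [[0.997, 0.073, 0.0], [0.073, -0.997, -0.0], [0.0, 0.0, -1.0]]
wrist_force: [-2.0, -0.6, -1.0]
gripper_width: 0.004
```

```bash
python3 -m inch '[{"hand":1,"slide":[0.05,0.004,0],"yaw":0},{"hand":1,"slide":[0.1,0.007,0],"yaw":0}]'
```

```text
time_s: 11.75
tcp_pos: [0.5289, -0.1074, 0.1376]
ee_rot: [[0.997, 0.073, -0.001], [0.073, -0.997, -0.0], [-0.001, 0.0, -1.0]]
wrist_force: [-4.4, -0.6, -0.2]
gripper_width: 0.003
```

```bash
python3 -m inch '[{"hand":1,"slide":[0,0,0],"yaw":0},{"hand":1,"slide":[0.03,0.002,0],"yaw":0},{"hand":1,"slide":[0.03,0.002,0],"yaw":0}]'
```

```text
time_s: 12.12
tcp_pos: [0.529, -0.1074, 0.1376]
ee_rot: [[0.997, 0.073, -0.002], [0.073, -0.997, -0.0], [-0.002, -0.0, -1.0]]
wrist_force: [-4.4, -1.6, 2.0]
gripper_width: 0.004
```

```bash
python3 -m inch '[{"hand":1,"slide":[0.04,0.003,0],"yaw":0},{"hand":1,"slide":[0.04,0.003,0],"yaw":0}]'
```

```text
time_s: 12.38
tcp_pos: [0.529, -0.1074, 0.1376]
ee_rot: [[0.997, 0.073, -0.003], [0.073, -0.997, -0.0], [-0.003, -0.0, -1.0]]
wrist_force: [-6.1, -0.6, 2.6]
gripper_width: 0.005
```

```bash
python3 -m inch '[{"hand":1,"slide":[0.04,0.003,0],"yaw":0},{"hand":1,"slide":[0.04,0.003,0],"yaw":0}]'
```

```text
time_s: 12.62
tcp_pos: [0.5291, -0.1073, 0.1376]
ee_rot: [[0.997, 0.073, -0.003], [0.073, -0.997, -0.0], [-0.003, -0.0, -1.0]]
wrist_force: [-5.8, -0.5, 3.0]
gripper_width: 0.005
```

```bash
python3 -m inch '[{"hand":1,"slide":[0.05,0.004,0],"yaw":0},{"hand":1,"slide":[0.1,0.007,0],"yaw":0},{"hand":1,"slide":[0.1,0.007,0],"yaw":0}]'
```

```text
time_s: 13.0
tcp_pos: [0.5293, -0.1074, 0.1376]
ee_rot: [[0.997, 0.073, -0.006], [0.073, -0.997, -0.0], [-0.006, -0.0, -1.0]]
wrist_force: [-8.4, -0.3, 5.3]
gripper_width: 0.004
```

```bash
python3 -m inch '[{"hand":1,"slide":[0.05,0.004,0],"yaw":0},{"hand":1,"slide":[0.05,0.004,0],"yaw":0}]'
```

```text
time_s: 13.25
tcp_pos: [0.5294, -0.1074, 0.1376]
ee_rot: [[0.997, 0.073, -0.007], [0.073, -0.997, -0.0], [-0.007, -0.0, -1.0]]
wrist_force: [-9.3, 0.6, 5.7]
gripper_width: 0.007
```

```bash
python3 -m inch '[{"hand":1,"slide":[0.06,0.004,0],"yaw":0},{"hand":1,"slide":[0.12,0.009,0],"yaw":0},{"hand":1,"slide":[0.12,0.009,0],"yaw":0}]'; python3 -m inch '[{"hand":1,"slide":[0,0,0],"yaw":0}]'
```

```text
time_s: 13.62
tcp_pos: [0.5296, -0.1073, 0.1376]
ee_rot: [[0.997, 0.072, -0.009], [0.072, -0.997, -0.0], [-0.009, -0.0, -1.0]]
wrist_force: [-11.7, 0.1, 7.5]
gripper_width: 0.005
time_s: 13.75
tcp_pos: [0.5296, -0.1074, 0.1376]
ee_rot: [[0.997, 0.072, -0.009], [0.072, -0.997, -0.0], [-0.009, -0.0, -1.0]]
wrist_force: [-11.7, 0.2, 8.2]
gripper_width: 0.004
```

```bash
python3 -m inch '[{"hand":1,"slide":[0.06,0.004,0],"yaw":0},{"hand":1,"slide":[0.06,0.004,0],"yaw":0},{"hand":1,"slide":[0.06,0.004,0],"yaw":0},{"hand":1,"slide":[0.06,0.004,0],"yaw":0}]'
```

```text
time_s: 14.25
tcp_pos: [0.5297, -0.1074, 0.1376]
ee_rot: [[0.997, 0.072, -0.01], [0.072, -0.997, -0.0], [-0.01, -0.0, -1.0]]
wrist_force: [-12.0, 0.3, 8.2]
gripper_width: 0.006
```

The back stop is pressed: 12 N at the wrist against about 2 N sliding, stalled at x≈-2 mm. Retreat and look.

```bash
python3 -m inch '[{"hand":1,"slide":[-1,-0.07,0],"yaw":0},{"hand":1,"slide":[-2.5,-0.18,0],"yaw":0},{"hand":1,"slide":[-4,-0.3,0],"yaw":0},{"hand":1,"slide":[-4,-0.3,2],"yaw":0},{"hand":1,"slide":[-4,-0.3,5],"yaw":0},{"hand":1,"slide":[-4,-0.3,5],"yaw":0}]'
python3 - <<'E'
from h import *
s=sense();im=capture("wrist");np.save("s4.npy",s,allow_pickle=True)
cv2.imwrite("pics/w4.png",cv2.resize(im[60:360,120:520],None,fx=2,fy=2,interpolation=cv2.INTER_CUBIC))
O=np.array([.571,-.1009]);a=np.radians(4.24);X=np.array([np.cos(a),np.sin(a)]);Y=np.array([-X[1],X[0]])
p=np.array(s["tcp_pos"]);d=p[:2]-O;print(p,"tool",d@X*1000,d@Y*1000)
for n,x,y in(("beside",18,-70),("b2",18,-60)):
    g=O+(x*X+y*Y)/1000;print(n,(g-p[:2])*100)
print("via",(O+(-60*X-75*Y)/1000-p[:2])*100)
E
```

```text
time_s: 15.0
tcp_pos: [0.4949, -0.1099, 0.1901]
ee_rot: [[0.997, 0.074, 0.007], [0.074, -0.997, 0.0], [0.007, 0.0, -1.0]]
wrist_force: [0.4, -0.0, -0.2]
gripper_width: 0.008
[ 0.49492543 -0.10992076  0.19009654] tool -76.53330272688324 -3.3715366694025253
beside [ 9.92007128 -5.94568417]
b2 [ 9.84613684 -4.94842107]
via [ 2.17838628 -7.02100433]
```

View pics/w4.png

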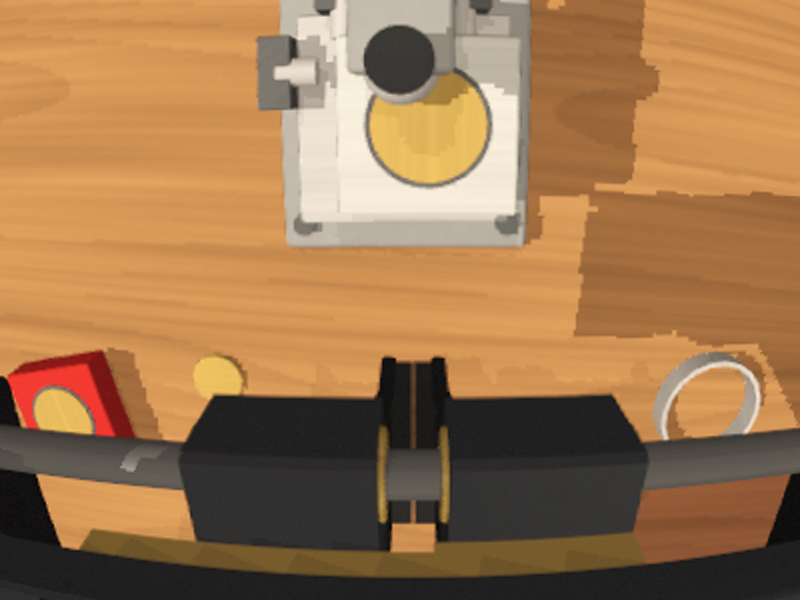

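The nest is seated in x, square, medal at (429,125), with a gap to the side button at (300,72). Go round to the right side.

```bash
python3 -m inch '[{"hand":1,"slide":[1,-4,0],"yaw":0},{"hand":1,"slide":[2.5,-7,0],"yaw":0},{"hand":1,"slide":[6,-6.5,0],"yaw":0},{"hand":1,"slide":[9.9,-5.9,0],"yaw":0},{"hand":1,"slide":[9.9,-5.9,0],"yaw":0},{"hand":1,"slide":[9.9,-5.9,-3],"yaw":0},{"hand":1,"slide":[9.9,-5.9,-5.25],"yaw":0},{"hand":1,"slide":[9.9,-5.9,-5.25],"yaw":0},{"hand":1,"slide":[9.9,-5.9,-5.25],"yaw":0}]'
python3 - <<'E'
from h import *
O=np.array([.571,-.1009]);a=np.radians(4.24);X=np.array([np.cos(a),np.sin(a)]);Y=np.array([-X[1],X[0]])
s=np.load("s4.npy",allow_pickle=True).item()
P=lambda u,v,z:wonz(120+(u+.5)/2-.5,60+(v+.5)/2-.5,z,s)[:2]
for n,p in(("medal",P(429,125,.081)),("frontL",P(337,212,.08)),("frontR",P(519,221,.08)),("now",np.array(sense()["tcp_pos"][:2]))):print(n,(p-O)@X*1000,(p-O)@Y*1000)
print(sense()["ee_rot"][:2].round(4) if hasattr(sense()["ee_rot"],"round") else "")
E
```

```text
time_s: 16.18
tcp_pos: [0.5927, -0.1691, 0.1357]
ee_rot: [[0.997, 0.073, 0.001], [0.073, -0.997, -0.0], [0.001, 0.0, -1.0]]
wrist_force: [0.0, -0.6, 0.8]
gripper_width: 0.008
medal -2.1209757160724103 -8.3801964200733
frontL -30.970202151951757 22.161879645869067
frontR -33.93669263977827 -38.91144846829701
now 16.616494821785853 -69.57590779983258
[[ 9.973e-01  7.330e-02  5.000e-04]
 [ 7.330e-02 -9.973e-01 -3.000e-04]]
```

```bash
python3 -m inch '[{"hand":1,"slide":[0.1,0.4,0.15],"yaw":0},{"hand":1,"slide":[0.08,0.8,0.15],"yaw":0},{"hand":1,"slide":[0.06,1.1,0.15],"yaw":0},{"hand":1,"slide":[0.04,1.4,0.15],"yaw":0},{"hand":1,"slide":[0.04,1.4,0.15],"yaw":0}]'
python3 -m inch '[{"hand":1,"slide":[-0.007,0.1,0],"yaw":0},{"hand":1,"slide":[-0.015,0.2,0],"yaw":0},{"hand":1,"slide":[-0.022,0.3,0],"yaw":0}]'
```

```text
time_s: 16.8
tcp_pos: [0.5932, -0.1547, 0.1367]
ee_rot: [[0.997, 0.074, 0.0], [0.074, -0.997, -0.0], [0.0, 0.0, -1.0]]
wrist_force: [-0.4, -0.4, -0.1]
gripper_width: 0.007
time_s: 17.18
tcp_pos: [0.5929, -0.152, 0.1366]
ee_rot: [[0.997, 0.073, -0.0], [0.073, -0.997, 0.0], [-0.0, -0.0, -1.0]]
wrist_force: [0.5, -0.7, 0.3]
gripper_width: 0.002
```

```bash
python3 -m inch '[{"hand":1,"slide":[-0.004,0.05,0],"yaw":0},{"hand":1,"slide":[-0.007,0.1,0],"yaw":0},{"hand":1,"slide":[-0.011,0.15,0],"yaw":0}]'
```

```text
time_s: 17.55
tcp_pos: [0.5929, -0.1504, 0.1366]
ee_rot: [[0.997, 0.073, -0.0], [0.073, -0.997, -0.0], [-0.0, 0.0, -1.0]]
wrist_force: [-0.0, 0.0, -1.3]
gripper_width: 0.006
```

```bash
python3 -m inch '[{"hand":1,"slide":[-0.004,0.05,0],"yaw":0},{"hand":1,"slide":[-0.007,0.1,0],"yaw":0},{"hand":1,"slide":[-0.011,0.15,0],"yaw":0}]';  python3 -m inch '[{"hand":1,"slide":[-0.004,0.05,0],"yaw":0},{"hand":1,"slide":[-0.007,0.1,0],"yaw":0}]'
```

```text
time_s: 17.92
tcp_pos: [0.5927, -0.1489, 0.1367]
ee_rot: [[0.997, 0.073, 0.0], [0.073, -0.997, -0.0], [0.0, 0.0, -1.0]]
wrist_force: [-0.6, -0.3, -0.7]
gripper_width: 0.004
time_s: 18.18
tcp_pos: [0.5927, -0.1479, 0.1367]
ee_rot: [[0.997, 0.073, -0.0], [0.073, -0.997, -0.0], [-0.0, 0.0, -1.0]]
wrist_force: [-0.4, 0.3, -0.6]
gripper_width: 0.011
```

```bash
python3 -m inch '[{"hand":1,"slide":[-0.004,0.05,0],"yaw":0},{"hand":1,"slide":[-0.007,0.1,0],"yaw":0}]'
```

```text
time_s: 18.42
tcp_pos: [0.5926, -0.1469, 0.1367]
ee_rot: [[0.997, 0.073, 0.0], [0.073, -0.997, -0.0], [0.0, 0.0, -1.0]]
wrist_force: [0.1, -0.7, 0.1]
gripper_width: 0.004
```

```bash
python3 -m inch '[{"hand":1,"slide":[-0.004,0.05,0],"yaw":0},{"hand":1,"slide":[-0.007,0.1,0],"yaw":0},{"hand":1,"slide":[-0.011,0.15,0],"yaw":0}]';  python3 -m inch '[{"hand":1,"slide":[-0.004,0.05,0],"yaw":0},{"hand":1,"slide":[-0.007,0.1,0],"yaw":0}]'
```

```text
time_s: 18.8
tcp_pos: [0.5925, -0.1457, 0.1366]
ee_rot: [[0.997, 0.073, -0.0], [0.073, -0.997, -0.0], [-0.0, 0.0, -1.0]]
wrist_force: [-0.2, -1.8, -0.5]
gripper_width: 0.007
time_s: 19.05
tcp_pos: [0.5924, -0.1445, 0.1367]
ee_rot: [[0.997, 0.073, -0.0], [0.073, -0.997, -0.0], [-0.0, 0.0, -1.0]]
wrist_force: [0.4, -1.7, -0.4]
gripper_width: 0.004
```

```bash
python3 -m inch '[{"hand":1,"slide":[-0.004,0.05,0],"yaw":0},{"hand":1,"slide":[-0.007,0.1,0],"yaw":0}]'
```

```text
time_s: 19.3
tcp_pos: [0.5923, -0.1434, 0.1367]
ee_rot: [[0.997, 0.073, -0.0], [0.073, -0.997, 0.0], [-0.0, -0.0, -1.0]]
wrist_force: [0.4, -2.5, -1.4]
gripper_width: 0.004
```

```bash
python3 -m inch '[{"hand":1,"slide":[-0.004,0.05,0],"yaw":0},{"hand":1,"slide":[-0.007,0.1,0],"yaw":0}]';  python3 -m inch '[{"hand":1,"slide":[-0.004,0.05,0],"yaw":0},{"hand":1,"slide":[-0.007,0.1,0],"yaw":0}]'
```

```text
time_s: 19.55
tcp_pos: [0.5923, -0.1424, 0.1366]
ee_rot: [[0.997, 0.073, -0.0], [0.073, -0.997, -0.0], [-0.0, 0.0, -1.0]]
wrist_force: [-0.2, -2.4, -0.5]
gripper_width: 0.005
time_s: 19.8
tcp_pos: [0.5922, -0.1414, 0.1367]
ee_rot: [[0.997, 0.073, 0.0], [0.073, -0.997, 0.0], [0.0, -0.0, -1.0]]
wrist_force: [-0.5, -1.6, -0.4]
gripper_width: 0.005
```

```bash
python3 -m inch '[{"hand":1,"slide":[-0.004,0.05,0],"yaw":0},{"hand":1,"slide":[-0.007,0.1,0],"yaw":0}]'
```

```text
time_s: 20.05
tcp_pos: [0.5921, -0.1404, 0.1367]
ee_rot: [[0.997, 0.073, 0.0], [0.073, -0.997, -0.0], [0.0, 0.0, -1.0]]
wrist_force: [0.2, -2.8, -0.2]
gripper_width: 0.005
```

```bash
python3 -m inch '[{"hand":1,"slide":[-0.004,0.05,0],"yaw":0},{"hand":1,"slide":[-0.007,0.1,0],"yaw":0}]'
```

```text
time_s: 20.3
tcp_pos: [0.592, -0.1394, 0.1366]
ee_rot: [[0.997, 0.073, -0.0], [0.073, -0.997, 0.0], [-0.0, -0.0, -1.0]]
wrist_force: [0.4, -1.8, -0.3]
gripper_width: 0.001
```

```bash
python3 -m inch '[{"hand":1,"slide":[-0.004,0.05,0],"yaw":0},{"hand":1,"slide":[-0.007,0.1,0],"yaw":0}]'
```

```text
time_s: 20.55
tcp_pos: [0.5919, -0.1389, 0.1367]
ee_rot: [[0.997, 0.073, -0.0], [0.073, -0.997, -0.001], [-0.0, 0.001, -1.0]]
wrist_force: [1.1, -5.3, -1.4]
gripper_width: 0.006
```

```bash
python3 -m inch '[{"hand":1,"slide":[-0.004,0.05,0],"yaw":0},{"hand":1,"slide":[-0.007,0.1,0],"yaw":0}]'
```

```text
time_s: 20.8
tcp_pos: [0.5917, -0.1387, 0.1367]
ee_rot: [[0.997, 0.073, -0.001], [0.073, -0.997, -0.002], [-0.001, 0.002, -1.0]]
wrist_force: [0.3, -8.9, -1.5]
gripper_width: 0.007
```

```bash
python3 -m inch '[{"hand":1,"slide":[-0.003,0.04,0],"yaw":0},{"hand":1,"slide":[-0.003,0.04,0],"yaw":0}]'
```

```text
time_s: 21.05
tcp_pos: [0.5917, -0.1387, 0.1367]
ee_rot: [[0.997, 0.073, -0.001], [0.073, -0.997, -0.002], [-0.001, 0.002, -1.0]]
wrist_force: [-0.2, -9.1, -1.3]
gripper_width: 0.007
```

```bash
python3 -m inch '[{"hand":1,"slide":[-0.002,0.03,0],"yaw":0},{"hand":1,"slide":[-0.002,0.03,0],"yaw":0}]'
```

```text
time_s: 21.3
tcp_pos: [0.5917, -0.1386, 0.1367]
ee_rot: [[0.997, 0.073, -0.001], [0.073, -0.997, -0.002], [-0.001, 0.002, -1.0]]
wrist_force: [-0.7, -9.9, -0.8]
gripper_width: 0.003
```

```bash
python3 -m inch '[{"hand":1,"slide":[-0.003,0.04,0],"yaw":0},{"hand":1,"slide":[-0.004,0.06,0],"yaw":0},{"hand":1,"slide":[-0.004,0.06,0],"yaw":0},{"hand":1,"slide":[-0.004,0.06,0],"yaw":0}]'
```

```text
time_s: 21.8
tcp_pos: [0.5916, -0.1386, 0.1369]
ee_rot: [[0.997, 0.073, -0.001], [0.073, -0.997, -0.003], [-0.001, 0.003, -1.0]]
wrist_force: [1.0, -12.4, -1.2]
gripper_width: 0.002
```

Side pressed: about 12.4 N at the wrist, about 10 N on the stop. Retreat, go back to the front viewpoint, and check.

```bash
python3 -m inch '[{"hand":1,"slide":[0.04,-0.6,0],"yaw":0},{"hand":1,"slide":[0.1,-2,0],"yaw":0},{"hand":1,"slide":[0.2,-3.5,0],"yaw":0},{"hand":1,"slide":[0.2,-3.5,3],"yaw":0},{"hand":1,"slide":[0.2,-3.5,6],"yaw":0},{"hand":1,"slide":[-5,-3.5,6],"yaw":0},{"hand":1,"slide":[-9.7,-1,6],"yaw":0},{"hand":1,"slide":[-9.7,2.5,6],"yaw":0},{"hand":1,"slide":[-9.7,2.5,6],"yaw":0},{"hand":1,"slide":[-9.7,2.5,6],"yaw":0}]'
python3 - <<'E'
from h import *
s=sense();im=capture("wrist");np.save("s5.npy",s,allow_pickle=True)
cv2.imwrite("pics/w5.png",cv2.resize(im[60:360,120:520],None,fx=2,fy=2,interpolation=cv2.INTER_CUBIC));print(s["wrist_force"])
E
```

```text
time_s: 23.05
tcp_pos: [0.4953, -0.1115, 0.1969]
ee_rot: [[0.997, 0.073, 0.001], [0.073, -0.997, 0.0], [0.001, -0.0, -1.0]]
wrist_force: [0.2, -0.0, -0.9]
gripper_width: 0.007
[ 0.19689525 -0.01056362 -0.86241736]
```

View pics/w5.png

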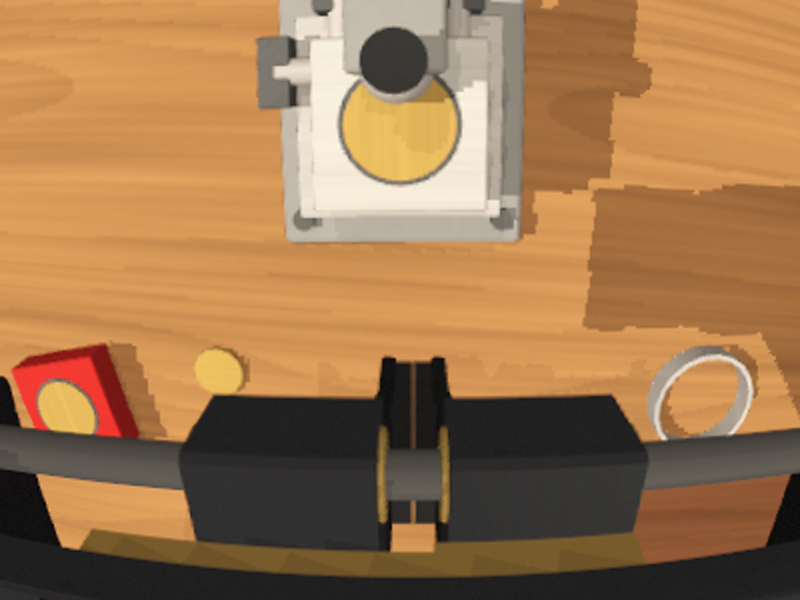

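```bash
python3 - <<'E'
from h import *
O=np.array([.571,-.1009]);a=np.radians(4.24);X=np.array([np.cos(a),np.sin(a)]);Y=np.array([-X[1],X[0]])
s=np.load("s5.npy",allow_pickle=True).item()
P=lambda u,v,z:wonz(120+(u+.5)/2-.5,60+(v+.5)/2-.5,z,s)[:2]
F=lambda p:np.round([(p-O)@X*1000,(p-O)@Y*1000],1)
for n,p,z in(("medal",(400,125),.081),("nFL",(313,210),.08),("nFR",(487,210),.08),("nBL",(311,39),.08),("nBR",(488,39),.08),("tFL",(303,213),.06),("tFR",(499,213),.06)):print(n,F(P(*p,z)))
E
```

```text
medal [-2.8 -0.5]
nFL [-31.8  29.8]
nFR [-31.9 -30.3]
nBL [26.9 29.2]
nBR [ 26.6 -29.7]
tFL [-36.7  37. ]
tFR [-36.9 -37.3]
```

```bash
python3 -c "from station import *;print(finish_job())"
```

```text
the job is handed in; nothing more can be done
None
```

The nest is seated on both stops and let go, and the job is handed in at about 23 s of the 72 s allowed. No verdict is reported, so what follows is from my own checks.

- **Placing:** I gripped the nest, set it on the front of the table, released it, and pushed it with closed fingers.
- **Back stop:** The wrist read about 12 N against about 2 N of sliding. The tool also pressed down on the nest with about 8 N, so I put the force on the stop at about 9 N.
- **Side stop:** The wrist read 12.4 N against about 2 N of sliding, or about 10 N on the stop.
- **Final position:** The last wrist view puts the nest's centre at about x −2.5 mm and y −0.5 mm from the table's centre. Its sides are parallel to the table's to within about 0.01 rad, and the table shows along the front and both sides; the back edge is partly hidden by the plunger arm.
- **Clearance:** The gripper is clear of everything and the wrist force is back near zero (under 1 N).

No check failed. I did not measure the bystanders again at the end; those in the last view (cuff, one brass disc) look undisturbed, and the arm came near nothing else.

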